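Hold the kettle's spout flap open

ROBOT

A 6-joint arm with a two-finger parallel gripper is mounted at the origin on the work surface. World frame = base frame: x ahead of the robot, y to its left, z up, the work surface at z = 0. Lengths are in m, angles in rad, forces in N, time in s.
With the tool pointing down it reaches from about 0.225 to 0.875 m from the base axis. Payload 3.4 kg.
Tool frame: the origin (TCP) lies midway between the tips of the shut fingers; the grasp point (between the pads) lies r.grip_depth behind it (r.grip_depth is the distance from the TCP to the grasp point, in m); z points along the fingers, y is the direction in which the jaws open and shut (so a half turn about z gives the same grasp; the last joint's range is limited). The gripper opens to 85 mm and grips with 20 to 120 N. Pads are 22 mm wide; open, the fingers measure 114 mm over their backs; the gripper's body (76 mm by 85 mm) begins 54 mm behind the grasp point. The pads swing forward as they close: fully open they stand 13 mm farther back than shut.
Start: joints at [-1.341, 0.276, 1.505, -0, 1.361, -0.121], TCP at [0.198, -0.54, 0.197] pointing down, gripper open.
Joint ranges: [-2.89, 2.89], [-0.75, 2.08], [0.22, 2.7], [-1.18, 4.32], [0.11, 2.71], [-2.7, 2.7]. Speed limits (rad/s): [2.57, 2.57, 3.14, 3.14, 3.14, 3.14].

INTERFACE

Orientations are given as [roll, pitch, yaw] about the fixed x, y, z axes, in that order (R = Rz(yaw) Ry(pitch) Rx(roll)).
In Python, from bench import r, imaging, order gives the robot as it stands.
- The arm moves only by the tool drive_tool, never from a script. Its argument "increments" is a list of rows, each a list of 5 numbers: the closure in counts, from 0 (fully open) to 255 (shut), then the shift along the tool's x, y, z in mm, then the turn about the tool's z in rad. In form: [[grip, dx, dy, dz, spin], ...]. A call has 1 to 8 rows; each row is the pose to reach, as a shift and turn from the pose commanded when the call began, along the tool's axes at that moment; what a row does not reach only later rows make up. A row lasts 1/10 s, in which the tool goes at most 50 mm and 8.59 degrees, less where a joint would pass 70% of its speed; a pose out of reach is approached as far as the arm can. A call with a gripper value outside its range is refused whole. The fingers move at their own pace and stop on an object; "grip_force" is the grip in N (left out, the last holds). Time passes only in rows, so rows that repeat a pose let the fingers close. It gives the time, the measured TCP pose, the force and the opening at its end, in the units of the state.
- r.observe(): the state, without advancing time (a new reading comes with each control period).
- imaging.capture(name): name is "side" or "top" or "wrist"; returns a dict with "pixels" (480x640x3 uint8, red, green, blue), "fx", "fy", "cx", "cy" (pixels), "R" (3x3) and "t" (3): a world point X has camera coordinates R X + t; the wrist camera has in their place "hand_eye" (4x4, takes a point from camera to tool coordinates, whose origin is the TCP and whose axes are the flange's). Camera axes: x right, y down, z forward; pixel columns grow to the right and rows downward; lengths in m; the calibration is good to about 2 mm. The wrist camera is an equidistant fisheye: a pixel r from the principal point sees the ray r / f radians off the axis. A picture is of the moment at which its call begins: read the wrist's pose just before it. There is no depth.
- order.close_job(): hands the job in, once; it reports no verdict.
The state is a dict: "time": time; "qpos": joint angles; "joint_vel": joint speeds; "joint_torque": joint torques, N m; "tcp_pos": TCP position; "eef_rot": TCP orientation; "contact_force": force on the tool from outside, world axes, zero at the start; "moment": the same for the moment, N m; "opening": finger opening in m.
Only numpy, scipy, OpenCV 4.12 (cv2) and the standard library are available. Lean on these libraries where they do the work, as an engineer would, in place of code of your own. Each camera call takes 0.05 s, during which the arm holds its last target.

TASK

Press the kettle's red thumb lever down with your fingertips until the spout flap is fully open, and finish while still holding it down, so that I can fill the kettle through the spout. Press on the lever only, without leaning hard on it: do not grip, lift, tip or push the kettle along the worktop, and leave the other things where they are.

Things in the scene. Friction and masses are not known exactly. Their poses are not given: they have to be found in the camera images.
- kettle: Empty steel whistling kettle, loose on the worktop, about 1 kg. Origin: centre of underside; z up; its +x points to the spout. Body 190 mm across, 120 high, lid knob to 149. The spout slants up at 45 degrees; its mouth (37 mm) is at x = 140, z = 178 mm. It lies within 165 mm of its axis on the spout side, 97 mm elsewhere. A downward press on the lever pad does not tip it.
- kettle_handle: The kettle's fixed black bar handle and its steel brackets. Same origin and axes as the kettle. The bar runs along the kettle's x from x = -63 to 62 mm over the lid, 24 mm thick, its top 186 mm above the worktop. Two bracket straps at the front carry the lever's pivot at x = 78, z = 212 mm.
- lever_pad: Red thumb pad, press end of the rocking lever. Origin: centre of its top face, at x 35, y 0, z 224 mm in the kettle's frame when the flap is shut (highest part); 32 mm long (x), 26 wide, 6 thick; pivot 43 mm towards the spout. Rear edge tilts up 16 deg at rest. Goes straight down 24 mm to full open, clear of the handle. Spring: 2.5 N to start, 5.5 N to hold down, then a hard stop.
- spout_flap: Black round flap, 45 mm across, that closes the spout mouth, on a steel arm at the other end of the rocking lever. Origin: centre of its underside, at x = 142, z = 180 mm in the kettle's frame when shut; it swings up by about 38 mm and 7 mm forward, tilting up 31 degrees, when the lever is pressed fully.
- thumb_lever (a joint): Angle of the rocking lever: 0 = flap shut (spring rest), 0.55 rad = hard stop, flap fully open.
- pot: Empty blue enamel pot, 180 mm across and 100 mm high, two side ears to 122 mm from the middle. Origin: centre of underside. To be left alone.
- measuring_cup: Yellow plastic measuring cup, 76 mm across, 62 mm high, flat handle reaching 106 mm from its axis towards its own -x. Origin: centre of underside. To be left alone.
- spoon_rest: White ceramic spoon rest, 100 mm dish, 16 mm high, tail to 99 mm towards its own -x. Origin: centre of underside of the dish. To be left alone.
- pestle: Wooden pestle lying along its own x, 200 mm long, 42 mm thick at the -x head. Origin: under its middle. To be left alone. Beyond it, at the far left of the worktop and not part of the job, stands a fixed single-burner gas stove, 300 x 300 mm and 115 mm high, its black knob set at off.

How it is judged:
By the outcome, as a careful person would: the job done as asked, in the order asked, and still so for the second after the job is handed in, while the arm keeps its last pose, push and grip.
It also fails if it takes over 32 s, if anything falls off the work surface, if the arm or the gripper's body presses on something with over 40 N, if the wrist force passes 120 N, or if a joint passes its speed limit or range.

## Working session

There is one attempt and no reset: what is moved stays moved. The work goes in short steps, Python scripts to look and compute and a tool call to move; the robot and the scene stay as the last step left them, time stands still between calls to the robot, and variables do not carry over. Pictures are saved under pics/ and viewed, and the job is handed in when it is done.

Besides the shell and the picture viewer there is one more tool, called after "Request:" in YAML: its name, and indented under it one key for each argument. drive_tool: Moves the arm, as the interface text tells. Its arguments: {"type":"object","properties":{"increments":{"type":"array"},"grip_force":{"type":"number"}},"required":["increments"]}

```bash
mkdir -p pics; python3 - <<'E'
from bench import r, imaging
import cv2,pickle
print(r.observe(), r.grip_depth)
for n in ("side","top","wrist"):
    c=imaging.capture(n); cv2.imwrite(f"pics/{n}0.png",c["pixels"][:,:,::-1]); pickle.dump(c,open(f"pics/{n}0.pkl","wb"))
    print(n,{k:v for k,v in c.items() if k!="pixels"})
E
```

```text
{'time': 0.0, 'qpos': array([-1.34098711e+00,  2.76625660e-01,  1.50615568e+00,  2.51783227e-05,
        1.36070599e+00, -1.21000772e-01]), 'joint_vel': array([-1.27308499e-03,  9.10294619e-04, -6.96990650e-05, -7.12692813e-04,
        7.86169503e-04,  7.01482315e-06]), 'joint_torque': array([ 2.61163885e-03, -4.16766107e+01, -2.45806503e+01, -4.89240699e-05,
        1.10006778e-02, -7.42629169e-06]), 'tcp_pos': array([ 0.19746917, -0.53938674,  0.19611331]), 'eef_rot': array([-3.13971481e+00, -2.53132212e-04,  3.50804479e-01]), 'contact_force': array([-0.11716869,  0.06887703,  0.83114451]), 'moment': array([-0.03617214, -0.01086826,  0.01367513]), 'opening': 0.08550493814767156} 0.0187
side {'fx': 476.979892125955, 'fy': 476.979892125955, 'cx': 330.9935674027429, 'cy': 241.90935835930938, 'R': array([[-0.96294921, -0.26907578, -0.01808446],
       [-0.18344669,  0.70270726, -0.68742259],
       [ 0.19767685, -0.65863551, -0.72603246]]), 't': array([0.50318739, 0.22182828, 1.0459487 ])}
top {'fx': 592.3692604662408, 'fy': 592.3692604662408, 'cx': 323.29862790651987, 'cy': 234.27011387892983, 'R': array([[ 0.02974894, -0.99954695, -0.00457039],
       [-0.99712135, -0.02935709, -0.06990826],
       [ 0.06974242,  0.00663693, -0.99754295]]), 't': array([-0.06130336,  0.55950121,  1.42442429])}
wrist {'fx': 371.64829954431775, 'fy': 371.64829954431775, 'cx': 321.25514334290347, 'cy': 240.48152441877252, 'hand_eye': array([[ 3.71989854e-04, -9.49542159e-01, -3.13639204e-01,
         8.19555763e-02],
       [ 9.99999768e-01,  1.74008516e-04,  6.59233103e-04,
         6.96486922e-04],
       [-5.71393732e-04, -3.13639377e-01,  9.49542003e-01,
        -1.74946337e-01],
       [ 0.00000000e+00,  0.00000000e+00,  0.00000000e+00,
         1.00000000e+00]])}
```

View pics/side0.png

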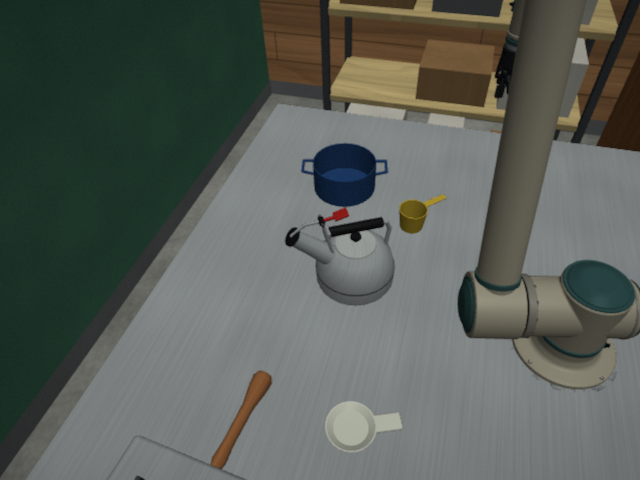

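View pics/top0.png

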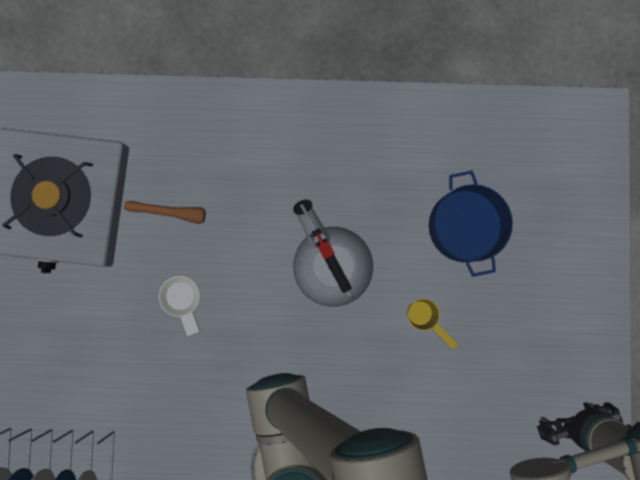

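The side view shows the red pad near (341,214) and the flap near (293,237). In the top view the pad is near (325,247) and the flap near (303,207). Next I'll zoom in and triangulate.

```bash
python3 - <<'E'
import cv2,pickle,numpy as np
a=[]
for n,(x0,y0,w,h) in (("side",(270,195,130,110)),("top",(270,185,120,130))):
    c=pickle.load(open(f"pics/{n}0.pkl","rb")); p=c["pixels"]
    i=p.astype(int); m=(i[...,0]>120)&(i[...,1]<70)&(i[...,2]<70)
    n_,l,s,ce=cv2.connectedComponentsWithStats(m.astype(np.uint8))
    print(n,[(s[k].tolist(),ce[k].round(1).tolist()) for k in range(1,n_) if s[k][4]>5])
    a.append(cv2.resize(p[y0:y0+h,x0:x0+w,::-1],(w*600//max(h,130)*1,h*600//max(h,130)),interpolation=cv2.INTER_CUBIC)[:, :400*2])
for k,im in zip(("side","top"),a): print(im.shape); cv2.imwrite(f"pics/{k}0z.png",im)
E
```

```text
side [([324, 208, 24, 13, 132], [338.4, 214.2])]
top []
(507, 600, 3)
(600, 553, 3)
```

View pics/side0z.png

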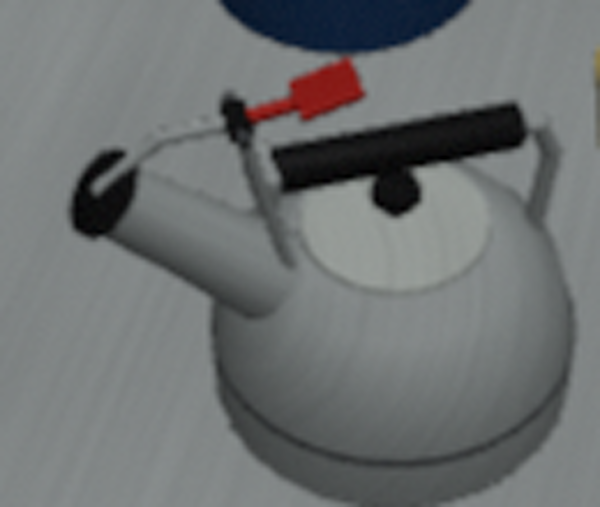

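View pics/top0z.png

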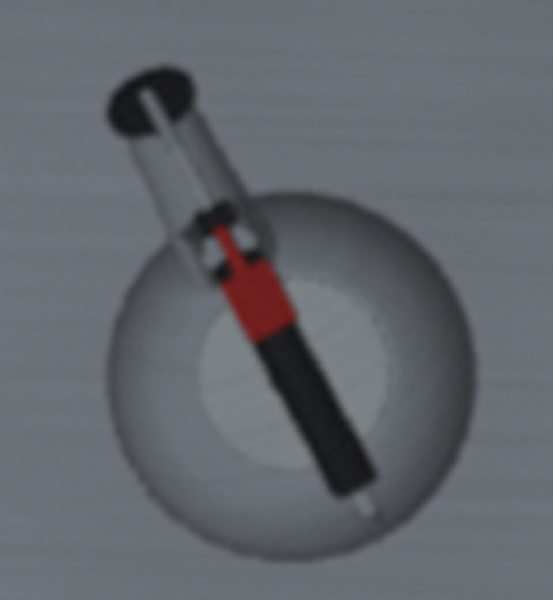

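```bash
cat > h.py <<'E'
import pickle,numpy as np
from scipy.optimize import least_squares
def proj(c,X):
    q=X@c["R"].T+c["t"]; return np.c_[c["fx"]*q[:,0]/q[:,2]+c["cx"], c["fy"]*q[:,1]/q[:,2]+c["cy"]]
E
python3 - <<'E'
from h import *
cs=[pickle.load(open(f"pics/{n}0.pkl","rb")) for n in("side","top")]
S=np.array([(327,88),(104,193),(522,122),(235,115)])*130/600+[270,195]
T=np.array([(258,302),(151,102),(354,492),(217,215)])*130/600+[270,185]
names="pad flap handle_rear pivot".split()
tri=[]
for n,s,t in zip(names,S,T):
    f=lambda X:np.r_[proj(cs[0],X[None])[0]-s,proj(cs[1],X[None])[0]-t]
    o=least_squares(f,[.5,0,.2]); tri.append(o.x); print(n,(o.x*1000).round(1),o.fun.round(2))
M=np.array([(35,0,224),(143,0,184),(-63,0,175),(78,0,212)])/1e3
def W(p):
    c,s=np.cos(p[2]),np.sin(p[2]); return M@np.array([[c,s,0],[-s,c,0],[0,0,1]])+[p[0],p[1],0]
f=lambda p:np.r_[(proj(cs[0],W(p))-S).ravel(),(proj(cs[1],W(p))-T).ravel()]
o=least_squares(f,[.45,0,.5]); print(o.x, o.fun.round(1)); print((W(o.x)*1000).round(1))
E
```

```text
pad [512.3 -52.7 219. ] [-0.5  -0.03  0.09  0.48]
flap [6.070e+02 5.000e-01 1.774e+02] [-0.48 -0.03  0.12  0.47]
handle_rear [ 426.8 -100.2  173.3] [-0.4  -0.02  0.05  0.38]
pivot [551.7 -32.9 210.6] [-0.65 -0.04  0.14  0.63]
[ 0.48190499 -0.06888816  0.51290791] [-0.7 -1.4 -0.6 -1.9 -0.5 -0.5 -0.2  0.4 -0.4  0.3 -0.4  0.3 -0.1  0.3
 -1.   1.4]
[[512.4 -51.7 224. ]
 [606.5   1.3 184. ]
 [427.  -99.8 175. ]
 [549.9 -30.6 212. ]]
```

Request:
drive_tool:
  increments:
    - [255,0,0,-40,0]
    - [255,0,0,-80,0]
    - [255,20,-15,-100,0]
    - [255,55,-41,-100,0]
    - [255,90,-68,-100,0]
    - [255,125,-94,-100,0]
    - [255,160,-120,-100,0]
    - [255,200,-150,-100,0]
  grip_force: 20

```text
time: 0.95
tcp_pos: [0.3343, -0.3292, 0.2967]
eef_rot: [3.141, 0.0, 0.349]
contact_force: [1.0, 0.1, 0.1]
opening: -0.0002
```

Request:
drive_tool:
  increments:
    - [255,32,-24,0,-0.03]
    - [255,64,-48,0,-0.06]
    - [255,96,-72,0,-0.08]
    - [255,128,-96,0,-0.11]
    - [255,160,-120,0,-0.13]
    - [255,180,-135,0,-0.16]
    - [255,190,-143,0,-0.16]
    - [255,190,-143,0,-0.16]

```text
time: 1.75
tcp_pos: [0.4635, -0.1299, 0.2967]
eef_rot: [-3.141, 0.0, 0.513]
contact_force: [-0.3, 0.3, 0.3]
opening: 0.0
```

```bash
python3 - <<'E'
from bench import r, imaging
import cv2,pickle
s=r.observe();print(s["tcp_pos"],s["eef_rot"])
for n in ("side","top","wrist"):
    c=imaging.capture(n); c["s"]=s; cv2.imwrite(f"pics/{n}1.png",c["pixels"][:,:,::-1]); pickle.dump(c,open(f"pics/{n}1.pkl","wb"))
E
```

```text
[ 0.46345009 -0.12989649  0.29669932] [-3.14123312e+00  4.87104912e-04  5.12644140e-01]
```

View pics/wrist1.png

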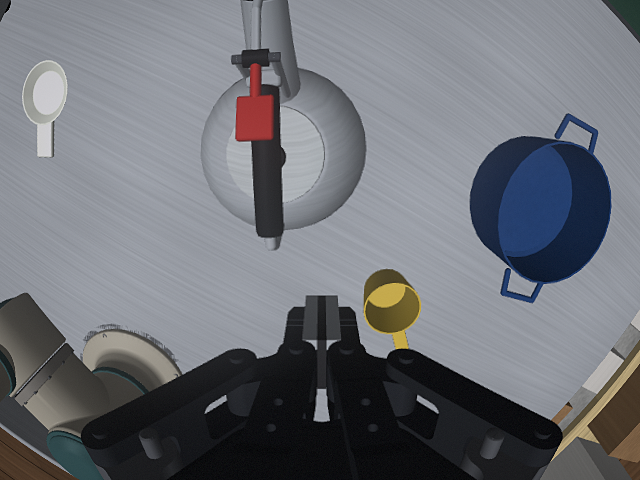

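View pics/side1.png

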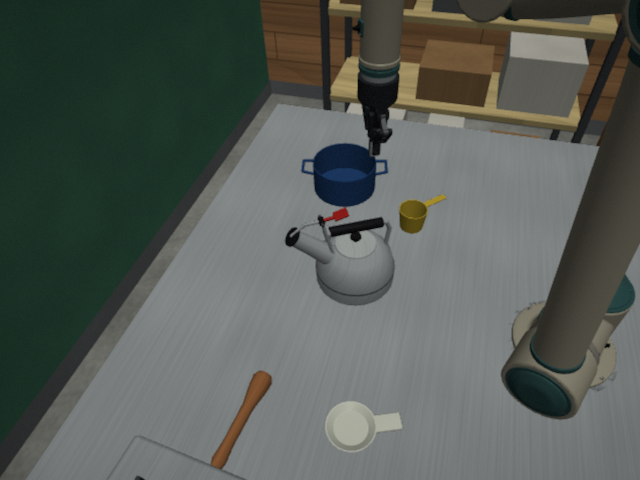

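The wrist view shows the pad's top face centred at about (255,119), with the kettle axis nearly parallel to tool x. I'll combine this with the fixed views.

```bash
cat >> h.py <<'E'
from scipy.spatial.transform import Rotation as Ro
def wproj(c,X):
    s=c["s"]; Rt=Ro.from_euler("xyz",s["eef_rot"]).as_matrix(); he=c["hand_eye"]
    q=((X-s["tcp_pos"])@Rt-he[:3,3])@he[:3,:3]
    th=np.arctan2(np.hypot(q[:,0],q[:,1]),q[:,2]); ph=np.arctan2(q[:,1],q[:,0])
    return np.c_[c["cx"]+c["fx"]*th*np.cos(ph),c["cy"]+c["fy"]*th*np.sin(ph)]
E
python3 - <<'E'
from h import *
cs=[pickle.load(open(f"pics/{n}.pkl","rb")) for n in("side0","top0","wrist1")]
i=cs[2]["pixels"].astype(int); m=(i[...,0]>150)&(i[...,1]<80)&(i[...,2]<80)
m[:95]=0; ys,xs=np.nonzero(m); print(xs.min(),xs.max(),ys.min(),ys.max(),xs.mean(),ys.mean())
tcp=cs[2]["s"]["tcp_pos"]; print("tcp pixel",wproj(cs[2],tcp[None]))
pts={"pad":((327,88),(258,302),(255,118.)),"handle_rear":((522,122),(354,492),(270,235)),"pivot":((235,115),(217,215),(256,58))}
for n,(s,t,w) in pts.items():
    s=np.array(s)*130/600+[270,195];t=np.array(t)*130/600+[270,185]
    f=lambda X:np.r_[proj(cs[0],X[None])[0]-s,proj(cs[1],X[None])[0]-t,wproj(cs[2],X[None])[0]-w]
    o=least_squares(f,[.5,0,.2]); print(n,(o.x*1000).round(1),o.fun.round(2))
    if n=="pad":
        Rt=Ro.from_euler("xyz",cs[2]["s"]["eef_rot"]).as_matrix(); print("tool shift mm",((o.x-tcp)@Rt*1000).round(1))
E
```

```text
237 270 95 139 253.60524450744154 117.2884479092842
tcp pixel [[319.31658591 284.48743238]]
pad [515.7 -50.5 219.9] [-2.29  0.1  -0.91 -1.17 -0.03  1.19]
tool shift mm [ 84.5 -43.5  76.8]
handle_rear [429.9 -99.5 169.3] [-1.92  1.23 -0.28 -1.11 -0.02  1.29]
pivot [553.  -29.8 214.6] [-1.7  -0.52 -1.32 -0.16  0.17  0.78]
```

Request:
drive_tool:
  increments:
    - [255,25,-13,0,0]
    - [255,50,-26,0,0]
    - [255,70,-37,0,0]
    - [255,83,-43,10,0]
    - [255,83,-43,30,0]
    - [255,83,-43,50,0]
    - [255,83,-43,50,0]
    - [255,83,-43,50,0]

```text
time: 2.7
tcp_pos: [0.5141, -0.0536, 0.2467]
eef_rot: [-3.141, 0.001, 0.51]
contact_force: [-0.4, 0.6, 0.6]
opening: 0.0003
```

```bash
python3 - <<'E'
from bench import r, imaging
import cv2,pickle
s=r.observe();print(s["tcp_pos"],s["eef_rot"],s["contact_force"])
for n in ("side","top","wrist"):
    c=imaging.capture(n); c["s"]=s; pickle.dump(c,open(f"pics/{n}2.pkl","wb"))
    p=c["pixels"][:,:,::-1]
    if n!="wrist": p=cv2.resize(p[185:305,270:400],None,fx=5,fy=5,interpolation=cv2.INTER_CUBIC)
    cv2.imwrite(f"pics/{n}2.png",p)
E
```

```text
[ 0.51410392 -0.0535913   0.24671351] [-3.14131300e+00  1.12330461e-03  5.09544762e-01] [-0.3652487   0.57842081  0.62466646]
```

View pics/wrist2.png

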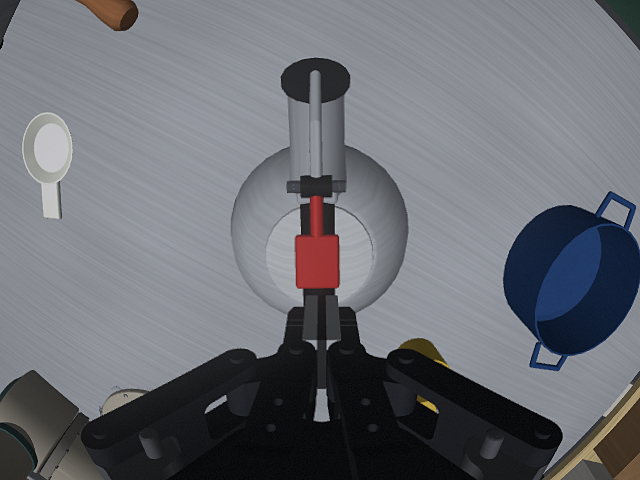

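View pics/side2.png

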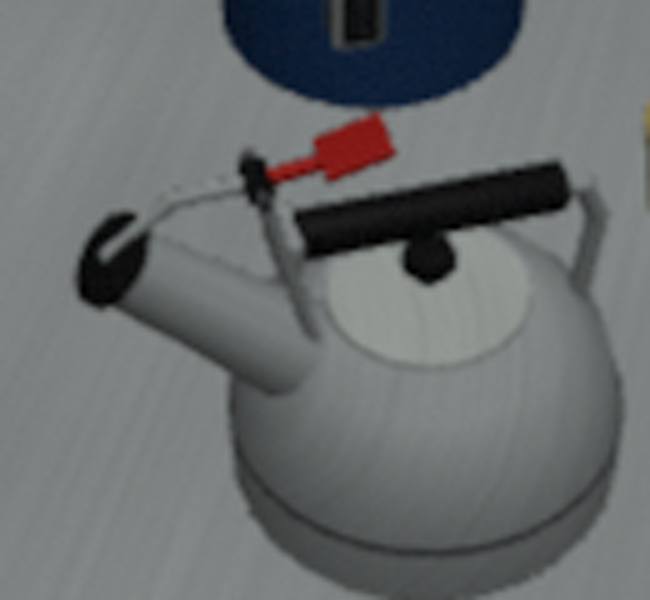

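View pics/top2.png

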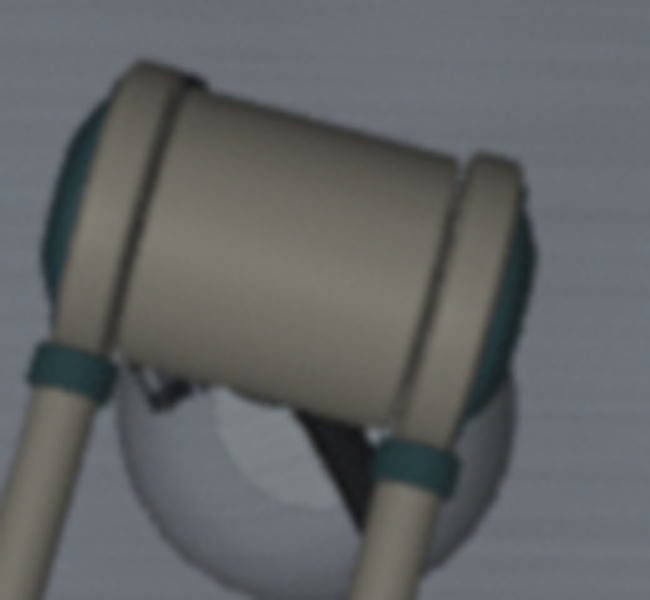

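```bash
python3 - <<'E'
from h import *
for k in (1,2):
    c=[pickle.load(open(f"pics/{n}{k}.pkl","rb")) for n in("side","wrist")]
    t=c[1]["s"]["tcp_pos"]; print("side tcp",proj(c[0],t[None]),"wrist tcp",wproj(c[1],t[None]))
c0=c[0]
for P in ([.514,-.0515,.2215],): 
    P=np.array([P]);print("pad",proj(c0,P),wproj(c[1],P))
    for dx in(-16,16):
        print(dx,wproj(c[1],P+np.array([.872,.489,0])*dx/1e3+[0,0,-dx*.2756/1e3]), )
E
```

```text
side tcp [[371.93449311 166.92045281]] wrist tcp [[319.31658591 284.48743238]]
side tcp [[339.58983189 204.01812331]] wrist tcp [[319.32201565 284.48239393]]
pad [[339.44430927 213.44134373]] [[316.27139069 264.58704344]]
-16 [[316.35304636 292.6548218 ]]
16 [[316.20798938 236.01688324]]
```

```bash
python3 - <<'E'
import pickle,cv2
c=pickle.load(open("pics/side2.pkl","rb"))["pixels"]
cv2.imwrite("pics/side2b.png",cv2.resize(c[140:240,280:400,::-1],None,fx=6,fy=6,interpolation=cv2.INTER_CUBIC))
c=pickle.load(open("pics/wrist2.pkl","rb"))["pixels"]
cv2.imwrite("pics/wrist2b.png",cv2.resize(c[200:400,240:400,::-1],None,fx=3,fy=3,interpolation=cv2.INTER_CUBIC))
E
```

```text
(no output)
```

View pics/side2b.png

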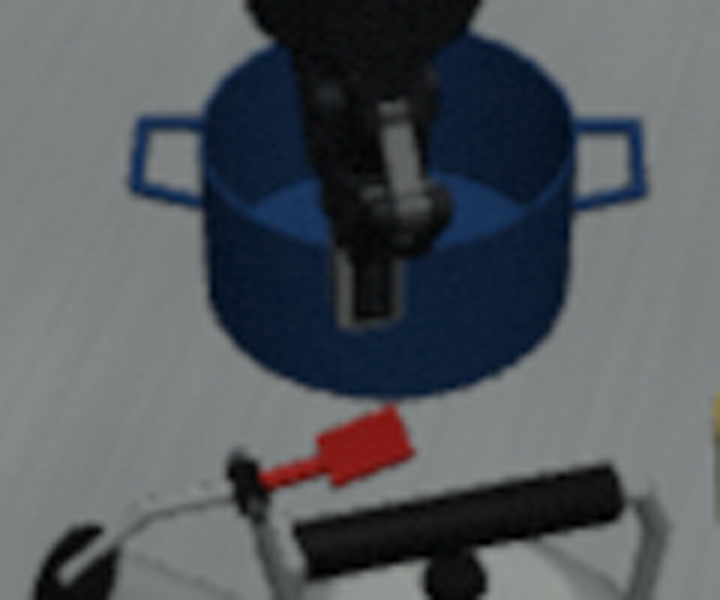

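View pics/wrist2b.png

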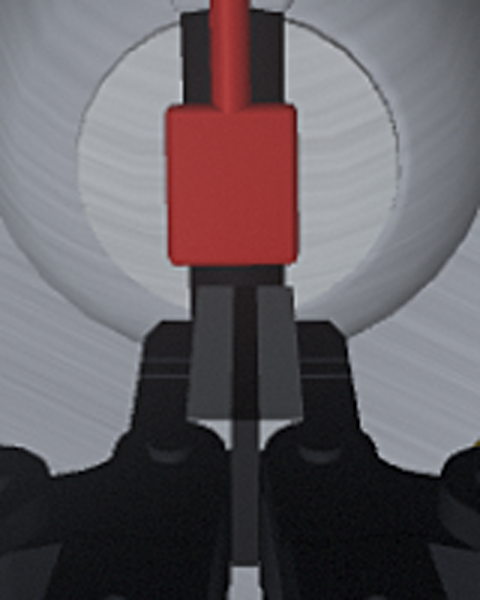

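```bash
python3 - <<'E'
from h import *
c=[pickle.load(open(f"pics/{n}2.pkl","rb")) for n in("side","wrist")]
t=c[1]["s"]["tcp_pos"]; Rt=Ro.from_euler("xyz",c[1]["s"]["eef_rot"]).as_matrix()
for s,w in (((338.3,194.7),(303.3,295)),):
    f=lambda X:np.r_[proj(c[0],X[None])[0]-s,wproj(c[1],X[None])[0]-w]
    o=least_squares(f,t); print(o.x,o.fun.round(1),"in tool mm",((o.x-t)@Rt*1e3).round(1))
for z in (0,-5,-10,-15,-20,-25):
    L=np.array([[11,-11,z]])/1e3; print(z,proj(c[0],t+L@Rt.T).round(1),wproj(c[1],t+L@Rt.T).round(1))
E
```

```text
[ 0.51819123 -0.04349128  0.27624882] [-2.   1.4  0.1  0.5] in tool mm [  8.5  -6.8 -29.5]
0 [[335.8 208.3]] [[297.6 264.8]]
-5 [[335.8 206.6]] [[297.1 268.6]]
-10 [[335.7 204.8]] [[296.4 272.6]]
-15 [[335.7 203. ]] [[295.8 276.8]]
-20 [[335.7 201.2]] [[295.1 281.2]]
-25 [[335.6 199.3]] [[294.4 285.8]]
```

The fingertips look about 25–30 mm behind the nominal TCP in both the side and wrist views. I'll find contact by force and not rely on the nominal z. The pad sits about 2 mm forward and 2 mm to −y of the tool.

Request:
drive_tool:
  increments:
    - [255,1,-1,3,0]
    - [255,2,-2,6,0]
    - [255,2,-2,9,0]
    - [255,2,-2,12,0]
    - [255,2,-2,14,0]
    - [255,2,-2,14,0]

```text
time: 3.45
tcp_pos: [0.5151, -0.05, 0.2325]
eef_rot: [-3.141, 0.001, 0.511]
contact_force: [0.8, 0.5, -0.1]
opening: 0.0001
```

Request:
drive_tool:
  increments:
    - [255,0,0,2,0]
    - [255,0,0,4,0]
    - [255,0,0,6,0]
    - [255,0,0,8,0]
    - [255,0,0,8,0]

```text
time: 3.95
tcp_pos: [0.5151, -0.05, 0.2246]
eef_rot: [-3.141, 0.001, 0.511]
contact_force: [0.2, 1.1, 0.1]
opening: -0.0001
```

```bash
cat > look.py <<'E'
import sys,cv2,pickle
from bench import r, imaging
k=sys.argv[1]; s=r.observe();print(s["time"],s["tcp_pos"],s["contact_force"],s["opening"])
for n in ("side","wrist"):
    c=imaging.capture(n); c["s"]=s; pickle.dump(c,open(f"pics/{n}{k}.pkl","wb")); p=c["pixels"][:,:,::-1]
    p=p[160:300,270:410] if n=="side" else p[20:400,200:440]
    cv2.imwrite(f"pics/{n}{k}.png",cv2.resize(p,None,fx=4 if n=="side" else 1.5,fy=4 if n=="side" else 1.5,interpolation=cv2.INTER_CUBIC))
E
python3 look.py 3
```

```text
3.95 [ 0.51508323 -0.05001189  0.22462442] [0.21029547 1.14362299 0.09481251] -8.377523199947413e-05
```

View pics/side3.png

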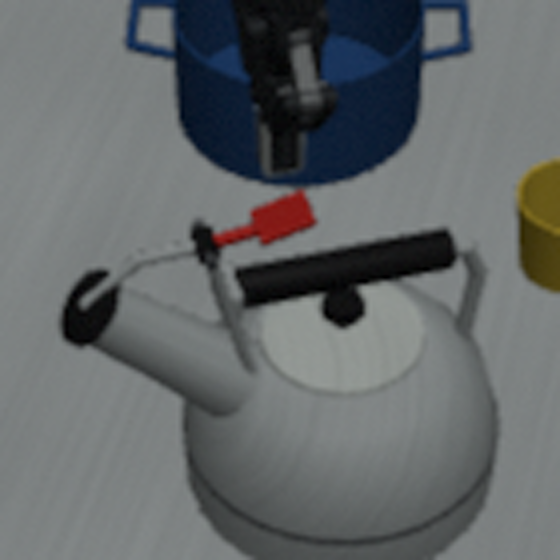

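View pics/wrist3.png

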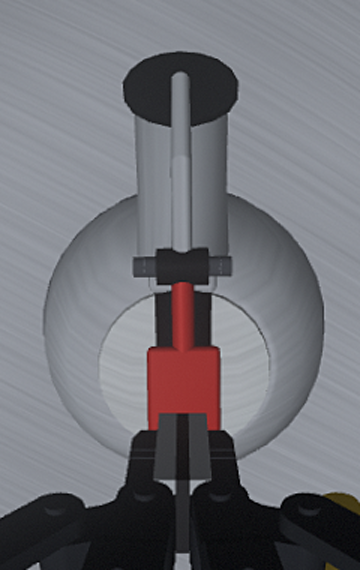

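No contact yet, which fits tips about 25 mm above nominal. I'll keep lowering in small steps.

Request:
drive_tool:
  increments:
    - [255,0,0,2,0]
    - [255,0,0,4,0]
    - [255,0,0,6,0]
    - [255,0,0,8,0]
    - [255,0,0,10,0]
    - [255,0,0,12,0]
    - [255,0,0,12,0]

```text
time: 4.75
tcp_pos: [0.5151, -0.05, 0.2126]
eef_rot: [-3.141, 0.001, 0.511]
contact_force: [-0.5, -0.3, 0.0]
opening: 0.0002
```

```bash
python3 look.py 4
```

```text
4.75 [ 0.51509185 -0.04997643  0.21262813] [-0.49092249 -0.34275215  0.04265423] 0.00016969735941078738
```

View pics/side4.png

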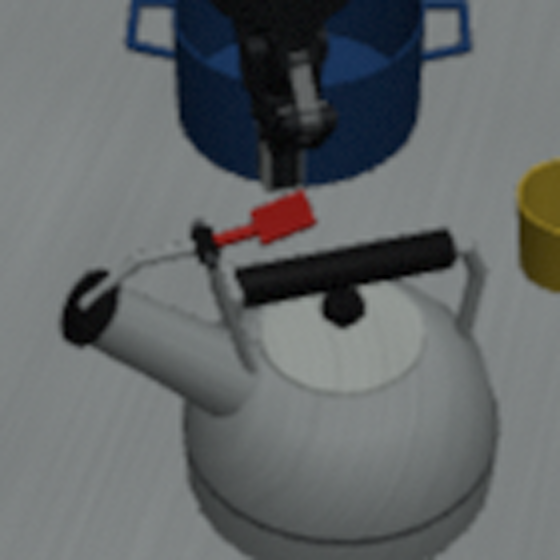

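View pics/wrist4.png

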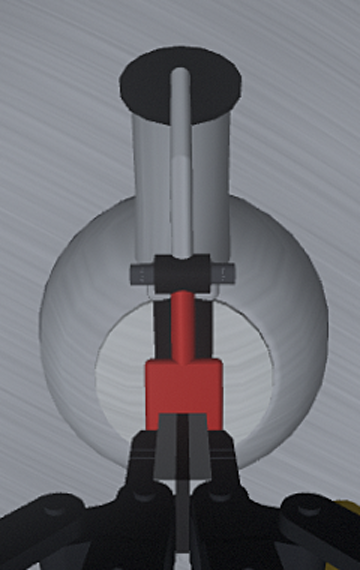

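Request:
drive_tool:
  increments:
    - [255,1,0,2,0]
    - [255,2,0,4,0]
    - [255,2,0,6,0]
    - [255,2,0,8,0]
    - [255,2,0,8,0]

```text
time: 5.35
tcp_pos: [0.5168, -0.049, 0.2046]
eef_rot: [-3.141, 0.001, 0.511]
contact_force: [-0.3, 0.6, 0.4]
opening: -0.0001
```

Request:
drive_tool:
  increments:
    - [255,0,0,1.5,0]
    - [255,0,0,3,0]
    - [255,0,0,4.5,0]
    - [255,0,0,6,0]
    - [255,0,0,6,0]

```text
time: 5.85
tcp_pos: [0.5169, -0.049, 0.1987]
eef_rot: [-3.141, 0.0, 0.511]
contact_force: [-0.3, 0.5, -0.5]
opening: -0.0001
```

```bash
python3 look.py 5
```

```text
5.85 [ 0.51689534 -0.04903122  0.19874068] [-0.27858865  0.47973896 -0.536271  ] -5.9226774127676206e-05
```

View pics/side5.png

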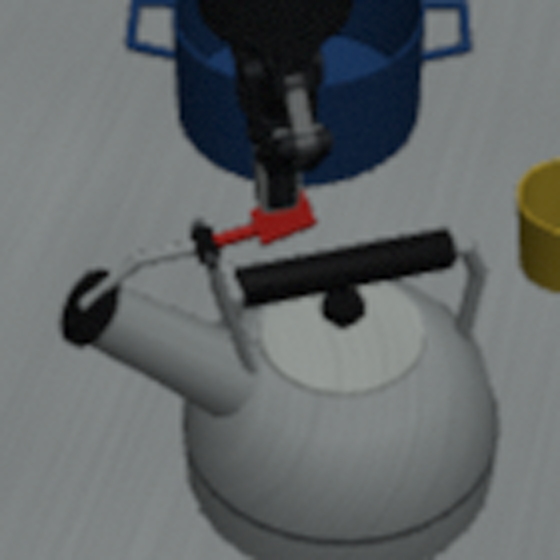

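View pics/wrist5.png

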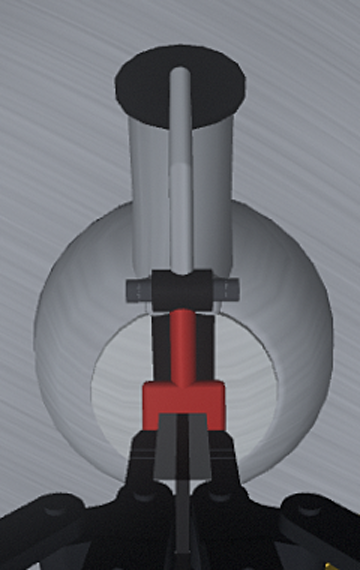

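Request:
drive_tool:
  increments:
    - [255,1,0,0,0]
    - [255,2,0,1,0]
    - [255,2,0,2,0]
    - [255,2,0,3,0]
    - [255,2,0,3,0]

```text
time: 6.45
tcp_pos: [0.5186, -0.048, 0.1958]
eef_rot: [-3.141, 0.0, 0.511]
contact_force: [0.5, 0.4, -0.4]
opening: -0.0002
```

Request:
drive_tool:
  increments:
    - [255,0,0,1,0]
    - [255,0,0,2,0]
    - [255,0,0,3,0]
    - [255,0,0,4,0]
    - [255,0,0,4,0]

```text
time: 6.95
tcp_pos: [0.5187, -0.048, 0.1918]
eef_rot: [-3.141, 0.0, 0.511]
contact_force: [0.0, -0.8, -0.1]
opening: 0.0002
```

Request:
drive_tool:
  increments:
    - [255,0,0,1,0]
    - [255,0,0,2,0]
    - [255,0,0,3,0]
    - [255,0,0,4,0]
    - [255,0,0,4,0]

```text
time: 7.45
tcp_pos: [0.5186, -0.0483, 0.1881]
eef_rot: [3.141, 0.0, 0.511]
contact_force: [-1.3, -0.1, 3.7]
opening: 0.0003
```

```bash
python3 look.py 6
```

```text
7.45 [ 0.51860116 -0.04827155  0.1880685 ] [-1.33672991 -0.12084109  3.73596636] 0.0003039102829966648
```

View pics/side6.png

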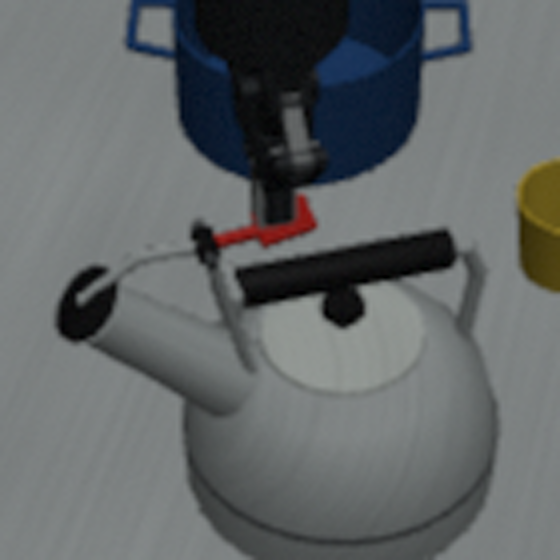

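View pics/wrist6.png

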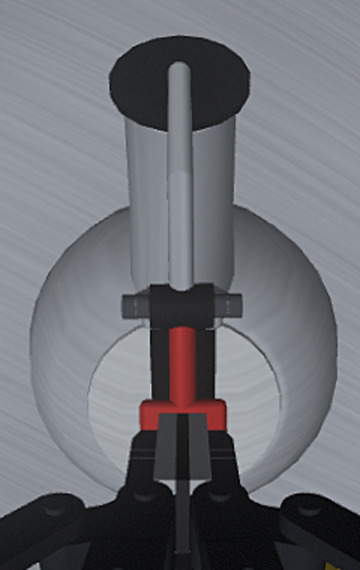

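Contact came at TCP z of about 0.190. The lever has started to move and the flap is lifting. I'll press further.

Request:
drive_tool:
  increments:
    - [255,0,0,2,0]
    - [255,0,0,4,0]
    - [255,0,0,6,0]
    - [255,0,0,8,0]
    - [255,0,0,10,0]
    - [255,0,0,12,0]
    - [255,0,0,12,0]

```text
time: 8.25
tcp_pos: [0.5185, -0.0483, 0.1759]
eef_rot: [3.141, 0.001, 0.511]
contact_force: [-2.9, -1.5, 5.3]
opening: -0.0
```

```bash
python3 look.py 7
```

```text
8.25 [ 0.51853275 -0.04833892  0.17593294] [-2.91439391 -1.47186504  5.2970984 ] -4.537083345779093e-05
```

View pics/side7.png

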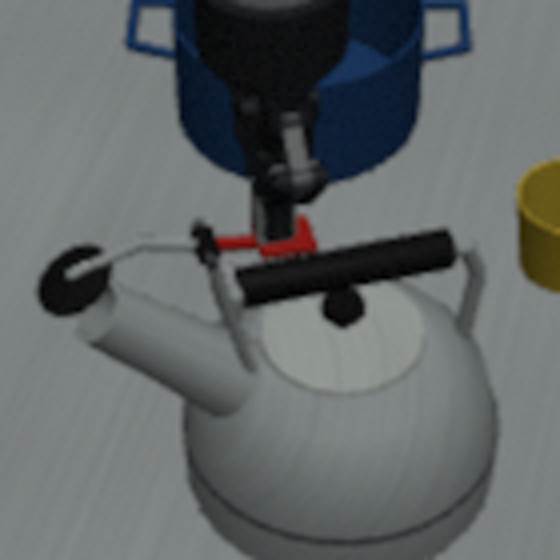

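View pics/wrist7.png

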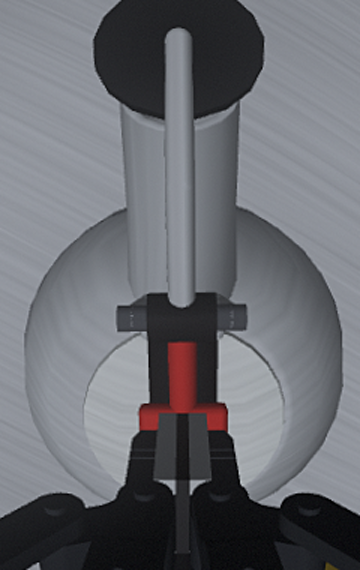

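Half open and the kettle hasn't moved, but there is a 3 N sideways drag. I'll ease back 1 mm.

Request:
drive_tool:
  increments:
    - [255,-0.5,0,0,0]
    - [255,-1,0,1,0]
    - [255,-1,0,2,0]
    - [255,-1,0,2,0]

```text
time: 8.75
tcp_pos: [0.5187, -0.0483, 0.1744]
eef_rot: [3.141, -0.002, 0.511]
contact_force: [-0.5, -0.7, 7.6]
opening: 0.0
```

Request:
drive_tool:
  increments:
    - [255,0,0,1,0]
    - [255,0,0,2,0]
    - [255,0,0,3,0]
    - [255,0,0,3,0]

```text
time: 9.15
tcp_pos: [0.519, -0.0481, 0.1717]
eef_rot: [3.141, -0.003, 0.511]
contact_force: [-1.9, 0.2, 7.5]
opening: 0.0
```

Request:
drive_tool:
  increments:
    - [255,0,0,1,0]
    - [255,0,0,2,0]
    - [255,0,0,2,0]

```text
time: 9.45
tcp_pos: [0.5194, -0.048, 0.1699]
eef_rot: [3.141, -0.004, 0.511]
contact_force: [-1.0, -0.3, 7.8]
opening: 0.0001
```

```bash
python3 look.py 8
```

```text
9.45 [ 0.51937341 -0.04795586  0.16989356] [-0.99519843 -0.27955551  7.79625642] 0.00014065093853604343
```

View pics/side8.png

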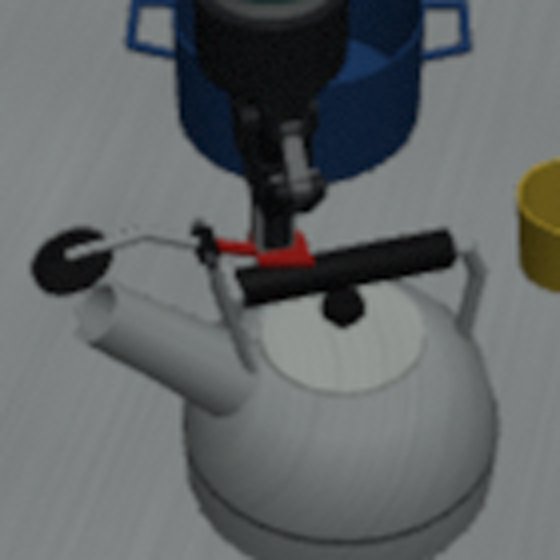

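View pics/wrist8.png

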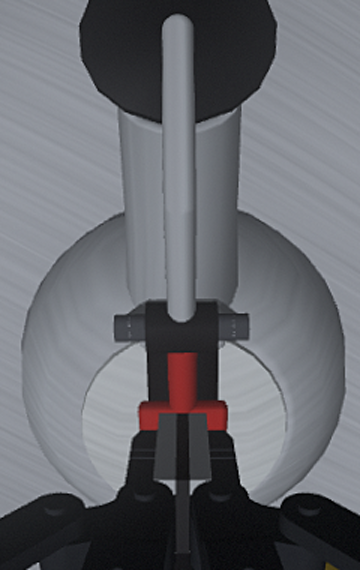

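```bash
cat > ang.py <<'E'
from h import *
import sys
c=pickle.load(open("pics/side0.pkl","rb"))
def flap(a,p=(.4819,-.0689,.513)):
    v=np.array([143-78,184-212.]); ca,sa=np.cos(a),np.sin(a)
    v=np.array([v[0]*ca-v[1]*sa,v[0]*sa+v[1]*ca])+[78,212]; v/=1e3
    return np.array([[p[0]+v[0]*np.cos(p[2]),p[1]+v[0]*np.sin(p[2]),v[1]]])
for a in (0,.2,.35,.4,.45,.5,.55): print(a,((proj(c,flap(a))[0]-[270,160])*4).round(1))
E
python3 ang.py
```

```text
0 [ 87.7 299.9]
0.2 [ 77.9 283.7]
0.35 [ 73.7 270.3]
0.4 [ 72.9 265.6]
0.45 [ 72.5 260.8]
0.5 [ 72.4 255.9]
0.55 [ 72.6 251. ]
```

Request:
drive_tool:
  increments:
    - [255,0,0,1,0]
    - [255,0,0,2,0]
    - [255,0,0,2,0]

```text
time: 9.85
tcp_pos: [0.5196, -0.0479, 0.169]
eef_rot: [3.14, -0.005, 0.511]
contact_force: [-2.0, 0.7, 12.4]
opening: 0.0005
```

```bash
python3 look.py 9
```

```text
9.85 [ 0.51962939 -0.04789289  0.16898101] [-1.95782765  0.69078358 12.37554882] 0.0004529975978943047
```

View pics/side9.png

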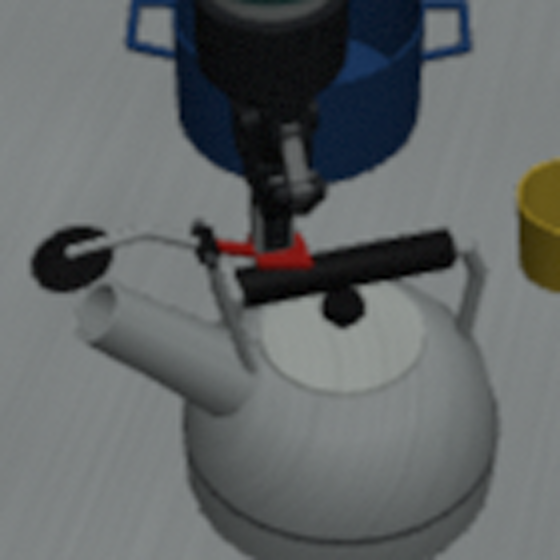

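The force rose from 7.8 to 12.4 N for under 1 mm of motion, so this is the hard stop. I'll ease off a little, then check hold and whether the kettle moved.

Request:
drive_tool:
  increments:
    - [255,0,0,-0.3,0]
    - [255,0,0,-0.3,0]
    - [255,0,0,-0.3,0]
    - [255,0,0,-0.3,0]
    - [255,0,0,-0.3,0]

```text
time: 10.45
tcp_pos: [0.5196, -0.0479, 0.169]
eef_rot: [3.14, -0.004, 0.511]
contact_force: [-2.3, 0.2, 10.7]
opening: 0.0002
```

```bash
python3 look.py 10; python3 - <<'E'
import pickle,cv2,numpy as np
g=lambda k,n="side":cv2.cvtColor(pickle.load(open(f"pics/{n}{k}.pkl","rb"))["pixels"],cv2.COLOR_RGB2GRAY).astype(np.float32)
a,b,n=g(0),g(10),g(9)
w=lambda im,y,y2,x,x2: np.ascontiguousarray(im[y:y2,x:x2])
for nm,q in (("body",(240,305,310,400)),("handle rear",(212,245,350,400)),("pot",(170,200,305,330)),("cup",(190,235,395,450)),("spoon",(395,455,320,405)),("pestle",(365,470,205,275))):
    p,resp=cv2.phaseCorrelate(w(a,*q),w(b,*q),cv2.createHanningWindow((q[3]-q[2],q[1]-q[0]),cv2.CV_32F)); print(nm,np.round(p,2),round(resp,2))
# flap centroid dark
for k in (0,8,9,10):
    im=g(k)[205:250,272:302]; m=(im<45).astype(np.uint8); N,l,s,c=cv2.connectedComponentsWithStats(m); j=1+np.argmax(s[1:,4]); print(k,c[j]+[272,205],s[j])
E
```

```text
10.45 [ 0.5195832  -0.04786934  0.1689895 ] [-2.31439184  0.23231837 10.6530045 ] 0.00015123963186066707
body [-0.01 -0.06] 0.9
handle rear [-0.1 -0. ] 0.96
pot [0.64 0.21] 0.95
cup [0.05 0.51] 0.96
spoon [ 0.08 -0.01] 0.9
pestle [-0.05 -0.  ] 0.87
0 [291.65734266 237.69230769] [ 14  23  13  18 143]
8 [286.83163265 225.71428571] [  6  13  20  16 196]
9 [286.91794872 225.00512821] [  6  12  20  16 195]
10 [286.91794872 225.00512821] [  6  12  20  16 195]
```

View pics/wrist10.png

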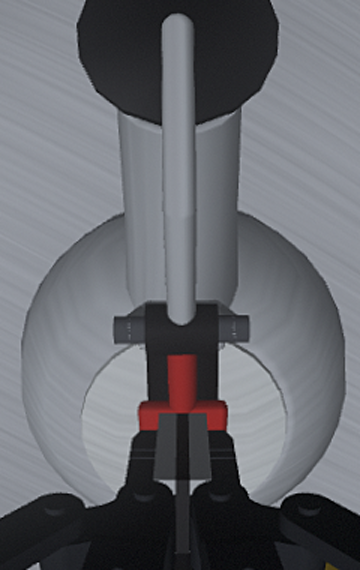

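Force dropped from 12.4 to 10.7 N and neither the TCP nor the flap moved, so the lever is at its stop. The kettle shifted less than 0.1 px. Handing in.

```bash
python3 -c "
from bench import order,r
print(order.close_job())"
```

```text
the job is handed in; nothing more can be done
None
```

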